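# Find the full-weight dummy load on the trip balance and seat it in the rotor

## Robot

A 6-joint arm with a two-finger parallel gripper is mounted at the origin on a cart in front of the work surface, level with it; the furniture and walls round the work are solid. World frame = base frame: x ahead of the robot, y to its left, z up, the work surface at z = 0. Lengths are in mm, angles in degrees, forces in N, time in s.
With the tool pointing down it reaches from about 350 to 850 mm from the base axis. Payload 8.1 kg.
Tool frame: the origin (TCP) lies midway between the tips of the shut fingers; the grasp point (between the pads) lies grip_depth behind it (grip_depth is the distance from the TCP to the grasp point, in mm); z points along the fingers, y is the line along which they close (so a half turn about z gives the same grasp; the last joint's range is limited). The gripper opens to 85 mm and grips with 20 to 120 N. Pads are 22 mm wide; open, the fingers measure 114 mm over their backs; the gripper's body (76 mm by 85 mm) begins 54 mm behind the grasp point. The pads swing forward as they close: fully open they stand 13 mm farther back than shut.
Start: joints at [67.987, 7.471, 85.268, -0, 87.261, -4.893], TCP at [176.602, 573.426, 231.292] pointing down, gripper open.
Joint ranges: [-169.43, 169.43], [-51.17, 129.36], [1.28, 143.12], [-76.62, 256.62], [0, 156.53], [-152.29, 152.29]. Speed limits (degrees/s): [136.94, 136.94, 159.86, 180, 180, 180].

## Interface

Orientations are given as [roll, pitch, yaw] about the fixed x, y, z axes, in that order (R = Rz(yaw) Ry(pitch) Rx(roll)).
In Python, from bench import sense, snapshot, hand_in, grip_depth gives the robot as it stands. The module is installed in compiled form; this text tells all that it offers.
- The arm moves only by the tool apply_moves, never from a script. Its argument "series" is text: rows parted by semicolons, each of 5 numbers parted by spaces: the shift along the tool's x, y, z each as a share of 0.3 m, from -1 to 1, then the turn about the tool's z as a share of 2 rad, from -1 to 1, then the gripper's target within -1 to 1 (shut at 1, half-way at 0, fully open at -1). In form: tx ty tz twist gripper; .... A call has 1 to 5 rows; each row shifts and turns the commanded pose from where the row before left it, along the tool's axes as they then stand; what a row does not reach is not made up. A row lasts 1/12 s, in which the tool goes at most 41.7 mm and 7.16 degrees, less where a joint would pass 70% of its speed; a pose out of reach is approached as far as the arm can. A call with a number of a shift or a turn outside -1 to 1 is refused whole. A call with a gripper value outside its range is refused whole. The fingers move at their own pace and stop on an object; "squeeze" is the grip in N (left out, the last holds). Time passes only in rows, so rows that do not move let the fingers close. It gives the time, the measured TCP pose, the force, the opening and the grip force at its end, in the units of the state.
- sense(): the state, without advancing time (a new reading comes with each control period).
- snapshot(name): name is "scene" or "side" or "wrist"; returns a dict with "frame" (384x512x3 uint8, blue, green, red), "depth" (384x512 float32, mm along the optical axis (not along the pixel's ray), 0 where there is no reading), "intrinsics" (3x3 intrinsics, pixels), "extrinsics" (4x4, takes a point from camera to world coordinates); the wrist camera has in their place "tool_from_camera" (4x4, takes a point from camera to tool coordinates, whose origin is the TCP and whose axes are the flange's). Camera axes: x right, y down, z forward; pixel columns grow to the right and rows downward; lengths in mm; the calibration is good to about 2 mm. A picture is of the moment at which its call begins: read the wrist's pose just before it.
- hand_in(): hands the job in; it is judged then, once.
The state is a dict: "time": time; "joint_pos": joint angles; "qd": joint speeds; "joint_efforts": joint torques, N m; "tool_pos": TCP position; "tcp_rot": TCP orientation; "ft_force": force on the tool from outside, world axes, zero at the start; "wrist_torque": the same for the moment, N m; "finger_gap": finger opening in mm; "grip_force": force on a finger pad.
Only numpy, scipy, OpenCV 4.12 (cv2) and the standard library are available. Lean on these libraries where they do the work, as an engineer would, in place of code of your own. Each camera call takes 0.05 s, during which the arm holds its last target. There are 200 camera calls.

## Task

The two loose steel dummy loads look alike but one is underweight: stand them gently on opposite pans of the trip balance, let go of both and see which side drops. Then take the load from the side that dropped, put it into the empty bucket of the rotor and push it firmly (about 20 N) down onto the cushion at the bottom, and let go. Leave the lighter load standing on its pan, and do not disturb the other things or bear hard on the balance.

Things in the scene. Friction and masses are not known exactly. Their poses are not given: they have to be found in the camera images.
- load_a: one of two loose steel dummy loads, standing on the worktop: body 28 mm across, foot chamfered 2 mm; collar 34 mm across at 58 to 62 mm height; above it a knurled grip head 22 mm across up to 88 mm. Origin at the centre of its underside, z up its axis. One load weighs about 0.18 kg, the other about 0.10 kg; which is which changes and cannot be seen
- load_b: the other loose dummy load, the same in every dimension; origin at the centre of its underside, z up along its axis. Both stand to the left of a fixed clamp stand, 0.22 m tall, that stands near the front edge between balance and robot: carry things above it
- balance: two-pan trip balance, fixed: grey base 100 x 270 mm, open parallel beam, two round steel pans 102 mm across, one 100 mm to its left (+y of the balance), one 100 mm to its right. It must never bear more than 25 N. Origin under the middle of the base, y along the beam to the left pan
- pan_left_top (a point): centre of the top of the left pan (+y end of the balance); moves with the pan; z up. The pans stay level; each goes 9 mm up or down from the middle, where its top is 105 mm above the worktop. Empty they stand level; a loaded pan sinks, damped, onto its stop in under a second. Nothing stands above the pans
- pan_right_top (a point): centre of the top of the right pan (-y end of the balance); moves with the pan; z up
- beam (a joint): tilt of the balance's beam in rad: 0 level, positive when the left pan is down and the right one up, negative when the right pan is down; stops at plus and minus 0.09
- rotor: swing-out rotor on its storage stand, fixed: four arms and four grey buckets on a circle of 72 mm radius; three hold dummy loads that stick up to 128 mm above the worktop, the fourth, on the -x side of the rotor, is empty. Hub 86 mm high. Nothing of it may be pushed with more than 35 N. Origin on the worktop under the hub's axis
- bucket_mouth (a point): centre of the empty bucket's mouth at its flared rim, 80 mm above the worktop; z up. Bore about 32 mm, vertical. Sprung rubber beads 18 mm down grip the load: sliding past them takes 2 to 8 N, so it does not drop in by itself. A cushion stops it hard; its top lies 34 to 44 mm below the rim, different each time, not measured: home is when the push reaches 12 N
- vial_3: small capped glass vial, 22 mm across, 46 mm tall, standing between balance and rotor; must stay. Origin at its underside
- marker_1: white marker pen lying on the worktop, 136 mm long; must stay. Origin under its middle
- label_tape: roll of tape lying flat, 60 mm across, 19 mm high; must stay. Origin under its middle
Things that resemble listed ones, but are neither listed nor needed, are in the scene too. Leave any blue look-alike of the load_a alone.

How it is judged:
By the outcome, as a careful person would: the job done as asked, in the order asked, and still so for the second after the job is handed in, with the robot touching nothing.
It also fails if it takes over 72 s, if anything falls off the work surface, if the arm or the gripper's body presses on something with over 40 N, if the wrist force passes 120 N, or if a joint passes its speed limit or range.

## Working session

There is one attempt and no reset: what is moved stays moved. The work goes in short steps, Python scripts to look and compute and a tool call to move; the robot and the scene stay as the last step left them, time stands still between calls to the robot, and variables do not carry over. Pictures are saved under pics/ and viewed, at most 10 in all, crops included, and the job is handed in when it is done.

Besides the shell and the picture viewer there is one more tool, called after "Request:" as name(argument=value, ...), one argument or row to a line, values as JSON. apply_moves: Moves the arm, as the interface text tells. Its arguments: {"type":"object","properties":{"series":{"type":"string"},"squeeze":{"type":"number"}},"required":["series"]}

```bash
mkdir -p pics; cat > h.py <<'E'
import numpy as np, cv2
from bench import sense, snapshot, grip_depth
def world(s,T=None):
    K=s["intrinsics"];d=s["depth"];v,u=np.mgrid[:d.shape[0],:d.shape[1]]
    p=np.stack([(u-K[0,2])*d/K[0,0],(v-K[1,2])*d/K[1,1],d,np.ones_like(d)],-1)
    M=s["extrinsics"] if T is None else T
    return (p@M.T)[...,:3]
E
python3 - <<'E'
from h import *
s=sense();print({k:np.round(v,2).tolist() for k,v in s.items()},grip_depth)
a=snapshot("scene");b=snapshot("side")
np.savez("a.npz",**a);np.savez("b.npz",**b)
print(a["extrinsics"][:3,3],b["extrinsics"][:3,3])
for n,i in(("scene",a),("side",b)): cv2.imwrite(f"pics/{n}0.png",cv2.resize(i["frame"],(800,600),interpolation=cv2.INTER_CUBIC))
E
```

```text
{'time': 0.0, 'joint_pos': [67.99, 7.51, 85.33, 0.0, 87.26, -4.89], 'qd': [0.08, -0.08, 0.05, -0.06, -0.02, 0.07], 'joint_efforts': [0.0, -56.94, -50.06, -0.0, 0.01, 0.0], 'tool_pos': [176.4, 572.91, 230.24], 'tcp_rot': [-179.89, -0.01, 162.88], 'ft_force': [0.28, -0.67, -0.19], 'wrist_torque': [-0.01, -0.02, 0.04], 'grip_force': 0.0, 'finger_gap': 85.4} 18.700000000000003
[-114.03242276 1230.81384082  694.70545842] [539.57689238 879.1420815  705.19577502]
```

View pics/scene0.png

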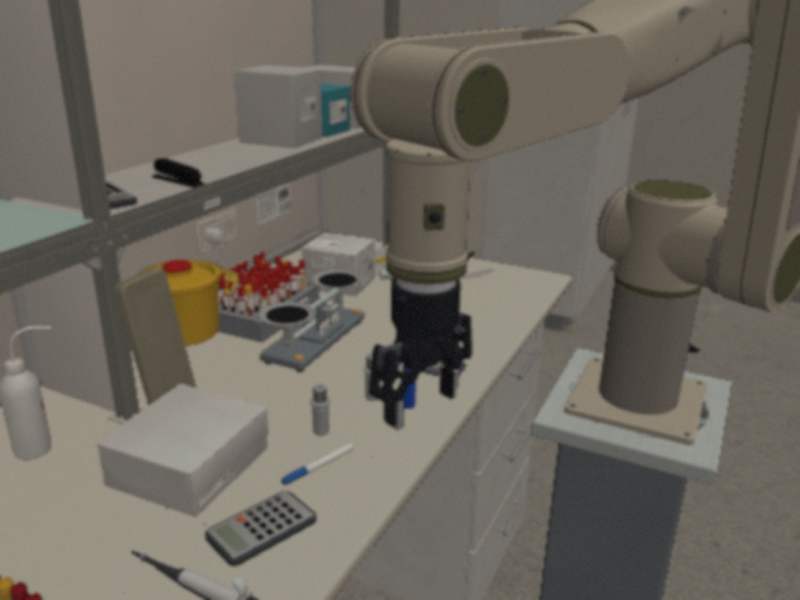

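View pics/side0.png

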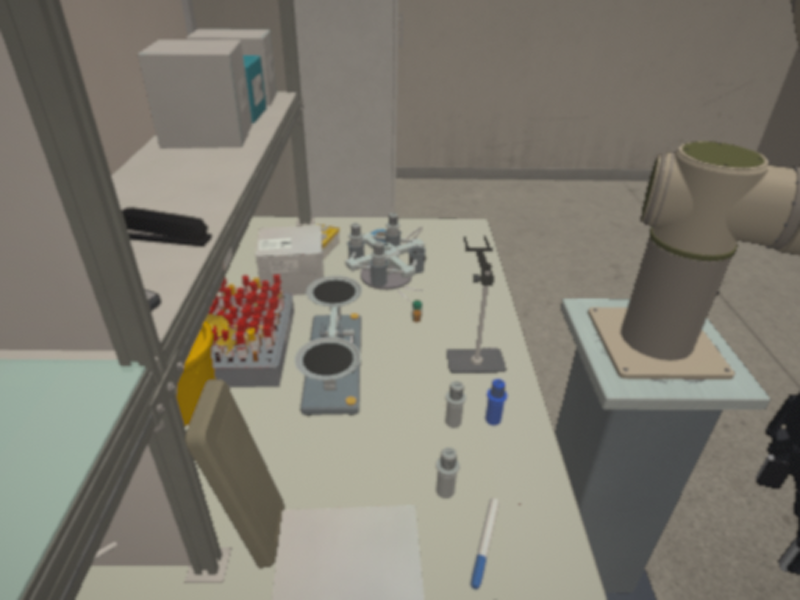

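The side view (800x600) shows two grey loads, at (455,404) and (447,472). The blue look-alike at (496,402) is to be left alone. The near (left) pan is at (328,358) and the far (right) pan at (333,292). The rotor is at (385,255), the clamp stand at (478,310), the vial at (417,310) and the pen at (485,540). The scene view is partly blocked by the arm.

```bash
python3 - <<'E'
from h import *
b=dict(np.load("b.npz"));W=world(b);f=b["frame"]
hsv=cv2.cvtColor(f,cv2.COLOR_BGR2HSV)
# objects: components of points above table, in slabs
X,Y,Z=W[...,0],W[...,1],W[...,2]
def comps(zlo,zhi,mn=15):
    m=((Z>zlo)&(Z<zhi)&(X>200)&(X<760)&(Y>-500)&(Y<620)&(b["depth"]>0)).astype(np.uint8)
    n,l,s,c=cv2.connectedComponentsWithStats(m)
    for i in range(1,n):
        if s[i,4]>=mn:
            q=W[l==i];print((zlo,zhi),c[i].round(0),s[i,4],q.min(0).round(0),q.max(0).round(0),np.median(q,0).round(0))
comps(70,135);print();comps(14,60,25)
for (u,v) in [(328,358),(333,292),(455,404),(447,472),(400,440)]:print(W[int(v*.64),int(u*.64)].round(1))
c=f[120:320,180:350];cv2.imwrite("pics/crop1.png",cv2.resize(c,None,fx=3,fy=3,interpolation=cv2.INTER_CUBIC))
E
```

```text
(70, 135) [252. 145.] 140 [ 510. -327.   71.] [ 551. -295.  130.] [ 531. -307.   97.]
(70, 135) [238. 158.] 411 [ 514. -330.   70.] [ 635. -154.  133.] [ 570. -236.   87.]
(70, 135) [195. 159.] 573 [ 686. -300.   70.] [ 760. -154.  112.] [ 725. -183.  108.]
(70, 135) [267. 159.] 93 [ 457. -302.   70.] [ 503. -208.   83.] [ 476. -244.   75.]
(70, 135) [227. 166.] 28 [ 596. -217.   70.] [ 634. -183.   73.] [ 618. -198.   71.]
(70, 135) [259. 170.] 31 [ 484. -202.   70.] [ 522. -158.   75.] [ 505. -177.   71.]
(70, 135) [175. 200.] 242 [746. -67.  70.] [760. 105. 121.] [754.  46. 104.]
(70, 135) [212. 212.] 1656 [587. -78.  70.] [698. 231. 111.] [641. 139. 107.]
(70, 135) [308. 206.] 62 [366.  68.  71.] [376.  78. 134.] [372.  75. 103.]
(70, 135) [319. 247.] 88 [350. 206.  70.] [372. 228.  91.] [362. 221.  87.]
(70, 135) [292. 249.] 87 [419. 213.  70.] [440. 234.  91.] [430. 228.  85.]
(70, 135) [163. 322.] 853 [694. 387.  70.] [730. 486. 135.] [704. 459. 104.]
(70, 135) [287. 292.] 117 [443. 349.  70.] [464. 371.  92.] [454. 364.  87.]
(70, 135) [133. 328.] 67 [758. 462.  70.] [760. 47
[... 989 characters left out ...]
60) [213. 252.] 868 [588.  98.  14.] [690. 216.  59.] [633. 185.  27.]
(14, 60) [291. 264.] 125 [415. 222.  14.] [443. 237.  57.] [431. 232.  36.]
(14, 60) [316. 262.] 128 [348. 213.  14.] [375. 230.  60.] [364. 226.  36.]
(14, 60) [285. 309.] 147 [439. 358.  14.] [467. 374.  55.] [455. 370.  36.]
(14, 60) [173. 342.] 484 [685. 389.  14.] [716. 485.  60.] [691. 460.  39.]
(14, 60) [310. 349.] 183 [385. 391.  14.] [429. 507.  19.] [411. 456.  15.]
(14, 60) [139. 348.] 41 [758. 462.  15.] [760. 471.  58.] [759. 467.  39.]
(14, 60) [137. 356.] 43 [758. 478.  15.] [760. 489.  59.] [759. 484.  37.]
[640.8 181.5 108.8]
[648.3 -22.  106. ]
[431.6 235.   60.4]
[539.6 879.1 705.2]
[519.2 258.4   1. ]
```

View pics/crop1.png

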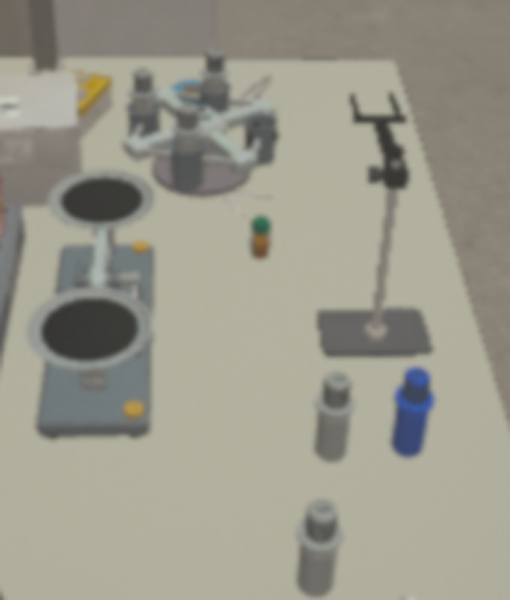

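Candidates for the loads are grey at crop (333,420), grey at crop (318,550) and blue at crop (410,415). The two grey ones fit, with heads about 22 mm across and tops at 88 mm; the blue one stays. I'll move above the nearer grey load, around (454,360).

Request:
apply_moves(
  series="0 0 -0.08 -0.0622 -0.2;0 0 -0.08 -0.0622 -0.2;0 0 -0.04 -0.025 -0.2;-0.0925 -0.071 0 0 -0.2;-0.0925 -0.071 0 0 -0.2",
)

```text
time: 0.52
tool_pos: [231.6, 531.4, 292.2]
tcp_rot: [179.9, 0.0, -179.8]
ft_force: [0.3, 0.1, -0.2]
finger_gap: 51.1
grip_force: 0.0
```

Request:
apply_moves(
  series="-0.0925 -0.071 0 0 -0.2;-0.0925 -0.071 0 0 -0.2;-0.0925 -0.071 0 0 -0.2;-0.0925 -0.071 0 0 -0.2;-0.0925 -0.071 0 0 -0.2",
)

```text
time: 0.93
tool_pos: [371.8, 423.0, 290.9]
tcp_rot: [-180.0, -0.0, -180.0]
ft_force: [0.4, 0.4, -0.3]
finger_gap: 51.3
grip_force: 0.0
```

Request:
apply_moves(
  series="-0.0925 -0.071 0 0 -0.2;-0.0925 -0.071 0 0 -0.2;-0.0925 -0.071 0 0 -0.2;0 0 0 0 -0.2;0 0 0 0 -0.2",
)

```text
time: 1.35
tool_pos: [455.1, 358.9, 290.5]
tcp_rot: [-180.0, -0.1, 179.8]
ft_force: [-0.7, 0.5, 0.4]
finger_gap: 51.2
grip_force: 0.0
```

```bash
cat >> h.py <<'E'
from scipy.spatial.transform import Rotation as R
def wrist():
    s=sense();w=snapshot("wrist");T=np.eye(4);T[:3,:3]=R.from_euler("xyz",s["tcp_rot"],degrees=True).as_matrix();T[:3,3]=s["tool_pos"]
    return s,w,world(w,T@w["tool_from_camera"])
def comps(W,d,zlo,zhi,box,mn=30):
    X,Y,Z=W[...,0],W[...,1],W[...,2]
    m=((Z>zlo)&(Z<zhi)&(X>box[0])&(X<box[1])&(Y>box[2])&(Y<box[3])&(d>0)).astype(np.uint8)
    n,l,s,c=cv2.connectedComponentsWithStats(m)
    for i in range(1,n):
        if s[i,4]>=mn:
            q=W[l==i]; (cx,cy),r=cv2.minEnclosingCircle(q[:,:2].astype(np.float32))
            print(c[i].round(0),s[i,4],"c",round(cx,1),round(cy,1),"r",round(r,1),q.min(0).round(0),q.max(0).round(0))
E
python3 - <<'E'
from h import *
b=dict(np.load("b.npz"));W=world(b)
m=(W[...,2]>250)&(b["depth"]>0)&(W[...,0]>300)
q=W[m];
for x in range(300,1000,50):
    k=q[(q[:,0]>=x)&(q[:,0]<x+50)]
    if len(k)>20: print(x,len(k),k.min(0).round(),k.max(0).round())
s,w,V=wrist();print(s["time"],s["tool_pos"],s["tcp_rot"],s["finger_gap"])
comps(V,w["depth"],80,95,(200,800,-500,620))
cv2.imwrite("pics/w1.png",w["frame"])
E
```

```text
300 26 [  300. -2981.   252.] [  349. -2919.   291.]
350 28 [  351. -2989.   255.] [  399. -2911.   292.]
400 25 [  407. -2971.   253.] [  447. -2902.   290.]
450 30 [  455. -2970.   252.] [  494. -2363.   292.]
500 117 [  511. -2965.   250.] [  548. -1968.   391.]
550 154 [  555. -2015.   252.] [  599. -1971.   392.]
600 150 [  605. -2023.   252.] [  650. -1970.   392.]
650 147 [  650. -2018.   251.] [  700. -1968.   391.]
700 622 [  700. -2013.   250.] [750. 483. 390.]
750 24661 [  750. -2019.   250.] [800. 704. 660.]
800 13333 [  800. -2018.   250.] [850. 659. 630.]
850 5303 [  850. -2025.   251.] [900. 572. 516.]
900 2342 [  900. -2016.   252.] [950. 485. 516.]
950 2958 [  950. -2021.   254.] [1000.   92.  603.]
1.35 [455.14842803 358.94192497 290.50831271] [-1.79958016e+02 -6.69684403e-02  1.79801370e+02] 51.231094173368064
[124.  76.] 415 c 361.2 215.7 r 11.3 [350. 204.  80.] [372. 226.  90.]
[137. 141.] 350 c 429.6 221.7 r 11.3 [419. 211.  80.] [441. 233.  90.]
[261. 162.] 307 c 454.0 358.9 r 11.3 [443. 348.  80.] [464. 369.  90.]
[ 33. 300.] 922 c 634.5 57.5 r 40.2 [602.  18.  80.] [650.  96.  93.]
```

View pics/w1.png

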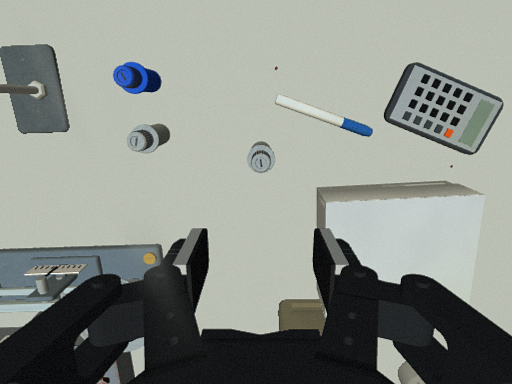

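The wrist view shows the grey load heads at (261,157) and (142,140), and the blue one at (130,77). Depth puts the nearest head at (454.0,358.9) with r = 11.3, which matches a 22 mm head, so I'll grasp it.

Request:
apply_moves(
  series="0.004 0 0.12 0 -0.2;0 0 0.12 0 -0.2;0 0 0.12 0 -0.2;0 0 0.12 0 -0.2;0 0 0.12 0 -0.2",
  squeeze=60,
)

```text
time: 1.82
tool_pos: [451.3, 361.6, 109.8]
tcp_rot: [180.0, -0.0, -179.9]
ft_force: [0.1, 0.3, -0.1]
finger_gap: 51.3
grip_force: 0.0
```

Request:
apply_moves(
  series="0 0 0.1 0 -0.2;0 0 0.05 0 -0.2;0 0 0 0 -0.2;0 0 0 0 0.5;0 0 0 0 1",
)

```text
time: 2.23
tool_pos: [453.2, 361.8, 68.1]
tcp_rot: [179.9, 0.1, -179.9]
ft_force: [0.9, -0.2, -0.1]
finger_gap: 28.0
grip_force: 0.0
```

Request:
apply_moves(
  series="0 0 0 0 1;0 0 0 0 1;0 0 0 0 1;0 0 0 0 1",
)

```text
time: 2.57
tool_pos: [454.2, 361.6, 68.7]
tcp_rot: [179.9, 0.2, 180.0]
ft_force: [-1.0, 0.4, 6.8]
finger_gap: 19.7
grip_force: 59.2
```

Request:
apply_moves(
  series="0 0 -0.02 0 1;0 0 -0.08 0 1;0 0 -0.12 0 1;0 0 -0.12 0 1;0 0 -0.12 0 1",
)

```text
time: 2.98
tool_pos: [452.4, 359.9, 205.8]
tcp_rot: [-180.0, -0.0, 180.0]
ft_force: [0.8, 0.3, -0.9]
finger_gap: 19.7
grip_force: 58.8
```

Request:
apply_moves(
  series="0 0 -0.12 0 1;0 0 0 0 1;0 0 0 0 1;0 0 0 0 1",
)

```text
time: 3.32
tool_pos: [452.7, 360.2, 240.0]
tcp_rot: [-180.0, -0.0, 180.0]
ft_force: [-0.3, -0.3, -1.8]
finger_gap: 19.5
grip_force: 59.0
```

```bash
python3 - <<'E'
from h import *
s,w,V=wrist();print(s["time"],s["tool_pos"],s["ft_force"],s["finger_gap"])
d=w["depth"];p=s["tool_pos"]
m=(np.abs(V[...,0]-p[0])<30)&(np.abs(V[...,1]-p[1])<30)&(np.abs(V[...,2]-p[2])<90)&(d>0)
q=V[m];
for z in range(-80,40,8):
    k=q[(q[:,2]-p[2]>=z)&(q[:,2]-p[2]<z+8)]-p
    if len(k)>3: print(z,len(k),k.min(0).round(1),k.max(0).round(1))
cv2.imwrite("pics/w2.png",w["frame"])
E
```

```text
3.3167 [452.73207906 360.17060659 240.03059123] [-0.34932413 -0.30918242 -1.78736336] 19.537245265089158
-72 21 [-13.3 -15.3 -66.6] [ -3.8  11.1 -64.1]
-64 122 [-13.8 -15.6 -64. ] [ -2.9  11.4 -56. ]
-56 125 [-13.8 -15.1 -56. ] [ -4.2  11.  -48.2]
-48 145 [-13.9 -15.2 -47.9] [ -2.8  11.3 -40.1]
-40 170 [-13.6 -14.9 -40. ] [ -2.9  11.6 -32. ]
-32 179 [-13.6 -14.1 -32. ] [ -5.   11.1 -24. ]
-24 101 [-13.4 -12.4 -23.9] [ -7.6   9.  -17.7]
-16 76 [-16.2 -15.8 -10.7] [-4.1 14.5 -8. ]
-8 858 [-16.3 -16.1  -8. ] [-2.6 14.3 -0. ]
0 407 [-11.9 -22.2   0. ] [-3.2 21.9  8. ]
8 768 [-12.  -23.9   8. ] [10.6 23.1 16. ]
16 2293 [-12.  -23.8  16. ] [12.  23.3 24. ]
24 658 [-12.1 -23.9  24. ] [11.4 23.1 32. ]
32 988 [-12.5 -26.1  32. ] [11.1 21.1 40. ]
```

View pics/w2.png

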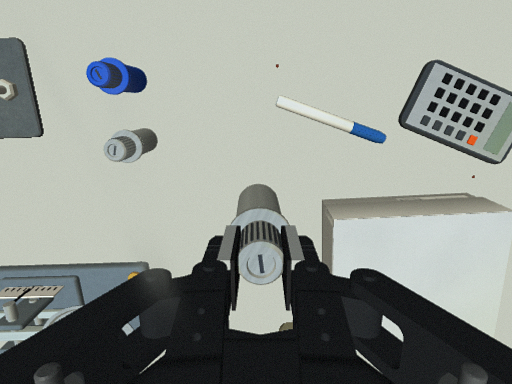

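The load is held upright between the pads, head at (262,262) and foot about 67 mm below the TCP. Wrist force of -1.8 N suggests this is the heavier one. Next I'll measure the pans from the side view.

```bash
python3 - <<'E'
from h import *
b=dict(np.load("b.npz"));W=world(b)
comps(W,b["depth"],101,112,(560,720,100,250));comps(W,b["depth"],99,112,(560,720,-90,60))
comps(W,b["depth"],66,86,(440,512,-330,-150),8)
a=dict(np.load("a.npz"));A=world(a)
comps(A,a["depth"],99,112,(560,720,-90,250))
print("clamp top");comps(W,b["depth"],195,240,(300,450,-50,200),5)
comps(W,b["depth"],117,134,(500,660,-360,-100),8)
comps(W,b["depth"],82,92,(500,600,-270,-180),8)
E
```

```text
[210. 229.] 906 c 638.3 178.0 r 55.0 [587. 125. 103.] [692. 231. 111.]
[214. 186.] 555 c 644.6 -23.5 r 56.0 [593. -78. 103.] [698.  31. 111.]
[264. 162.] 199 c 502.5 -235.7 r 80.4 [ 457. -316.   66.] [ 512. -155.   83.]
[216. 178.] 304 c 646.4 -22.3 r 59.0 [592. -81. 104.] [700.  36. 112.]
[184. 201.] 432 c 642.1 178.8 r 56.5 [588. 125. 103.] [691. 231. 111.]
clamp top
[309. 168.] 256 c 373.9 17.3 r 69.1 [350. -50. 195.] [399.  86. 228.]
[251. 138.] 29 c 529.6 -315.4 r 12.2 [ 522. -326.  118.] [ 540. -304.  130.]
[228. 145.] 31 c 616.7 -259.5 r 11.9 [ 607. -271.  117.] [ 625. -248.  133.]
[243. 157.] 34 c 561.1 -173.7 r 11.5 [ 553. -184.  118.] [ 570. -162.  131.]
[248. 157.] 22 c 546.9 -244.0 r 13.1 [ 536. -257.   82.] [ 551. -231.   88.]
```

Request:
apply_moves(
  series="-0.03 -0.06 0 0 1;-0.0536 -0.1062 0 0 1;-0.0536 -0.1062 0 0 1;-0.0536 -0.1062 0 0 1;-0.0536 -0.1062 0 0 1",
)

```text
time: 3.78
tool_pos: [525.4, 213.2, 237.7]
tcp_rot: [-179.9, -0.2, -180.0]
ft_force: [0.2, 1.1, -1.5]
finger_gap: 19.7
grip_force: 59.1
```

Request:
apply_moves(
  series="-0.0536 -0.1062 0 0 1;-0.0536 -0.1062 0 0 1;-0.0536 -0.1062 0 0 1;-0.0536 -0.1062 0 0 1;-0.0536 -0.1062 0 0 1",
)

```text
time: 4.2
tool_pos: [605.9, 53.9, 237.6]
tcp_rot: [-180.0, -0.2, 180.0]
ft_force: [0.3, 1.3, -1.1]
finger_gap: 19.8
grip_force: 59.1
```

Request:
apply_moves(
  series="-0.0536 -0.1062 0 0 1;-0.0536 -0.1062 0 0 1;-0.023 -0.046 0 0 1;0 0 0 0 1;0 0 0 0 1",
)

```text
time: 4.62
tool_pos: [644.7, -22.4, 237.7]
tcp_rot: [180.0, -0.2, 179.9]
ft_force: [-0.8, 0.6, -1.2]
finger_gap: 19.6
grip_force: 59.1
```

Request:
apply_moves(
  series="0 0 0.06 0 1;0 0 0.07 0 1;0 0 0.05 0 1;0 0 0.02 0 1;0 0 0 0 1",
)

```text
time: 5.03
tool_pos: [643.5, -20.2, 177.2]
tcp_rot: [179.9, -0.3, -179.9]
ft_force: [0.7, 1.0, -1.4]
finger_gap: 19.6
grip_force: 59.1
```

```bash
python3 - <<'E'
from h import *
b=snapshot("side");a=snapshot("scene")
c=np.hstack([cv2.resize(b["frame"][140:260,180:300],(400,400)),cv2.resize(a["frame"][120:240,140:260],(400,400))])
cv2.imwrite("pics/s3.png",c);print(sense()["tool_pos"],sense()["ft_force"])
E
```

```text
[645.4934107  -20.88878612 180.64782954] [ 0.35390553 -0.48515209 -2.0125186 ]
```

View pics/s3.png

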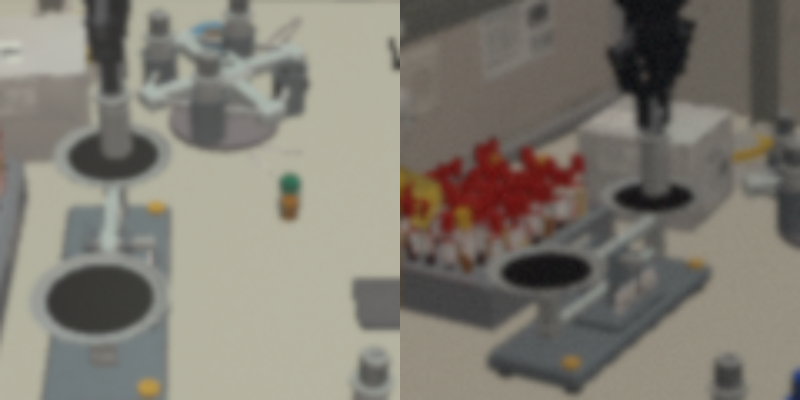

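The load hangs just above the middle of the right pan, at (115,155) in the left half and (655,190) in the right half. I'll lower it slowly and watch the force.

Request:
apply_moves(
  series="0 0 0.01 0 1;0 0 0.007 0 1;0 0 0.007 0 1;0 0 0 0 1",
)

```text
time: 5.47
tool_pos: [645.7, -21.8, 173.1]
tcp_rot: [180.0, 0.0, 180.0]
ft_force: [-0.0, -0.1, -1.5]
finger_gap: 19.6
grip_force: 59.1
```

Request:
apply_moves(
  series="0 0 0.007 0 1;0 0 0.007 0 1;0 0 0 0 1",
)

```text
time: 5.72
tool_pos: [645.4, -21.9, 168.3]
tcp_rot: [180.0, -0.0, 180.0]
ft_force: [-0.2, 0.1, -1.9]
finger_gap: 19.8
grip_force: 59.1
```

Request:
apply_moves(
  series="0 0 0.007 0 1;0 0 0.004 0 1;0 0 0 0 1",
)

```text
time: 5.97
tool_pos: [645.5, -21.8, 165.1]
tcp_rot: [180.0, -0.0, 180.0]
ft_force: [-0.3, -0.4, -1.8]
finger_gap: 19.6
grip_force: 59.1
```

Request:
apply_moves(
  series="0 0 0.004 0 1;0 0 0 0 1;0 0 0 0 1",
)

```text
time: 6.22
tool_pos: [645.9, -21.9, 164.8]
tcp_rot: [-180.0, 0.0, 180.0]
ft_force: [-0.5, 0.1, 0.3]
finger_gap: 19.7
grip_force: 59.5
```

Contact: the pan now carries the load's weight. Releasing.

Request:
apply_moves(
  series="0 0 0 0 0.3;0 0 0 0 0;0 0 0 0 -0.2;0 0 0 0 -0.2;0 0 0 0 -0.2",
)

```text
time: 6.63
tool_pos: [645.7, -21.8, 164.4]
tcp_rot: [-180.0, 0.0, -180.0]
ft_force: [-0.8, 0.6, -0.1]
finger_gap: 51.2
grip_force: 0.0
```

```bash
python3 - <<'E'
from h import *
s,w,V=wrist();p=s["tool_pos"];d=w["depth"];print(p,s["ft_force"],s["finger_gap"])
m=(np.abs(V[...,0]-p[0])<35)&(np.abs(V[...,1]-p[1])<18)&(V[...,2]>170)&(V[...,2]<195)&(d>0)
q=V[m];print(q.min(0),q.max(0),len(q), np.percentile(q[:,2],95))
E
```

```text
[645.70103385 -21.82098193 164.39527265] [-0.82159098  0.56878398 -0.12983165] 51.18464018705545
[634.3171721  -35.68792399 170.09869955] [657.07740975 -13.24327958 185.55052916] 2223 184.52280058800423
```

The load stands free on the right pan, head at (645.7,-24.5) and top at 184.5, so its foot is at 96.5 (pan on its lower stop). Next is the second load.

Request:
apply_moves(
  series="0 0 -0.03 0 -0.2;0 0 -0.1 0 -0.2;0 0 -0.13 0 -0.2;0 0 -0.13 0 -0.2;0.03 0.035 -0.03 0 -0.2",
)

```text
time: 7.1
tool_pos: [639.7, -13.0, 299.5]
tcp_rot: [-179.9, 0.6, 179.9]
ft_force: [2.4, 0.7, 1.1]
finger_gap: 51.4
grip_force: 0.0
```

Request:
apply_moves(
  series="0.072 0.0812 0 0 -0.2;0.072 0.0812 0 0 -0.2;0.072 0.0812 0 0 -0.2;0.072 0.0812 0 0 -0.2;0.072 0.0812 0 0 -0.2",
)

```text
time: 7.52
tool_pos: [527.6, 111.4, 291.3]
tcp_rot: [180.0, 0.1, 180.0]
ft_force: [0.2, 0.0, -0.1]
finger_gap: 51.5
grip_force: 0.0
```

Request:
apply_moves(
  series="0.072 0.0812 0 0 -0.2;0.072 0.0812 0 0 -0.2;0.072 0.0812 0 0 -0.2;0.072 0.0812 0 0 -0.2;0.042 0.046 0 0 -0.2",
)

```text
time: 7.93
tool_pos: [427.7, 223.8, 291.5]
tcp_rot: [179.9, 0.0, -179.9]
ft_force: [0.5, 0.3, 0.4]
finger_gap: 51.4
grip_force: 0.0
```

Request:
apply_moves(
  series="0 0 0 0 -0.2;0 0 0 0 -0.2;0 0 0 0 -0.2",
)

```text
time: 8.18
tool_pos: [430.1, 221.4, 291.0]
tcp_rot: [-180.0, 0.1, -180.0]
ft_force: [0.5, 0.4, -0.0]
finger_gap: 50.9
grip_force: 0.0
```

```bash
python3 - <<'E'
from h import *
s,w,V=wrist();print(s["tool_pos"])
comps(V,w["depth"],80,95,(340,480,180,400))
b=snapshot("side");W=world(b)
comps(W,b["depth"],92,118,(570,720,115,250));comps(W,b["depth"],88,105,(570,720,-90,60));comps(W,b["depth"],176,190,(600,700,-70,60),5)
E
```

```text
[430.12126846 221.40143944 290.98879017]
[255.  99.] 342 c 361.3 215.1 r 11.2 [350. 204.  83.] [372. 226.  90.]
[260. 162.] 311 c 429.7 221.0 r 11.4 [418. 210.  80.] [440. 232.  90.]
[210. 226.] 845 c 639.5 176.5 r 54.4 [587. 125. 112.] [691. 230. 118.]
[214. 189.] 478 c 645.4 -21.3 r 55.4 [593. -72.  95.] [698.  32. 105.]
[213. 164.] 40 c 644.3 -21.1 r 11.1 [635. -32. 176.] [653. -10. 187.]
```

Request:
apply_moves(
  series="0.001 -0.001 0.1 0 -0.2;0 0 0.13 0 -0.2;0 0 0.13 0 -0.2;0 0 0.13 0 -0.2;0 0 0.12 0 -0.2",
)

```text
time: 8.7
tool_pos: [429.5, 220.3, 105.3]
tcp_rot: [-180.0, -0.0, 179.9]
ft_force: [0.1, 0.5, -0.4]
finger_gap: 51.4
grip_force: 0.0
```

Request:
apply_moves(
  series="0 0 0.09 0 -0.2;0 0 0.045 0 -0.2;0 0 0 0 -0.2;0 0 0 0 -0.2;0 0 0 0 0.5",
)

```text
time: 9.12
tool_pos: [430.8, 221.3, 68.3]
tcp_rot: [180.0, 0.1, 180.0]
ft_force: [0.7, 0.2, -0.7]
finger_gap: 40.6
grip_force: 0.0
```

Request:
apply_moves(
  series="0 0 0 0 1;0 0 0 0 1;0 0 0 0 1;0 0 0 0 1",
)

```text
time: 9.45
tool_pos: [431.1, 221.8, 69.1]
tcp_rot: [179.9, 0.2, -180.0]
ft_force: [0.8, -1.5, 7.3]
finger_gap: 20.1
grip_force: 58.7
```

Request:
apply_moves(
  series="0 0 -0.02 0 1;0 0 -0.08 0 1;0 0 -0.12 0 1;0 0 -0.13 0 1;0 0 -0.13 0 1",
)

```text
time: 9.87
tool_pos: [428.6, 221.2, 212.7]
tcp_rot: [-180.0, -0.0, -180.0]
ft_force: [1.7, 1.0, -1.2]
finger_gap: 19.9
grip_force: 58.7
```

Request:
apply_moves(
  series="0 0 -0.1 0 1;0 0 0 0 1;0 0 0 0 1",
)

```text
time: 10.12
tool_pos: [430.8, 222.0, 244.1]
tcp_rot: [179.9, 0.3, -180.0]
ft_force: [-0.9, -0.3, -1.9]
finger_gap: 19.7
grip_force: 58.7
```

```bash
cat >> h.py <<'E'
def held():
    s,w,V=wrist();p=s["tool_pos"];d=w["depth"];print(p,s["ft_force"],s["finger_gap"])
    q=V[(np.abs(V[...,0]-p[0])<25)&(np.abs(V[...,1]-p[1])<25)&(np.abs(V[...,2]-p[2])<90)&(d>0)]-p
    for a,b in((-80,-50),(-50,-20),(-12,-1)):
        k=q[(q[:,2]>a)&(q[:,2]<b)]
        if len(k)>3: print(a,len(k),k.min(0).round(1),k.max(0).round(1))
E
python3 -c "
from h import *;held()"
```

```text
[430.75978238 222.04433952 244.12090525] [-0.94703396 -0.32810806 -1.94236695] 19.666792370683225
-80 234 [-15.2 -14.  -66.7] [ -5.   12.7 -50.1]
-50 568 [-15.5 -14.2 -49.9] [ -4.2  13.  -20.1]
-12 992 [-18.1 -16.3 -11.1] [-5.5 15.5 -1.1]
```

Request:
apply_moves(
  series="-0.05 -0.011 0 0 1;-0.1 -0.021 0 0 1;-0.1 -0.021 0 0 1;-0.1 -0.021 0 0 1;-0.1 -0.021 0 0 1",
)

```text
time: 10.58
tool_pos: [564.4, 192.3, 238.1]
tcp_rot: [-179.9, -0.2, -180.0]
ft_force: [-0.2, 0.1, -0.8]
finger_gap: 20.0
grip_force: 58.8
```

Request:
apply_moves(
  series="-0.1 -0.021 0 0 1;-0.1 -0.021 0 0 1;-0.05 -0.01 0 0 1;0 0 0.06 0 1;0 0 0.06 0 1",
)

```text
time: 11.0
tool_pos: [639.9, 176.6, 202.6]
tcp_rot: [-180.0, -0.1, 179.9]
ft_force: [-0.2, 1.2, -1.5]
finger_gap: 20.2
grip_force: 58.8
```

Request:
apply_moves(
  series="0 0 0.05 0 1;0 0 0.02 0 1;0 0 0 0 1;0 0 0 0 1",
)

```text
time: 11.33
tool_pos: [638.5, 177.1, 182.9]
tcp_rot: [-180.0, -0.1, -180.0]
ft_force: [0.1, -0.4, 1.4]
finger_gap: 19.8
grip_force: 58.9
```

Request:
apply_moves(
  series="0 0 0.002 0 1;0 0 0 0 1;0 0 0 0 1",
)

```text
time: 11.58
tool_pos: [639.9, 177.5, 184.4]
tcp_rot: [180.0, 0.1, -180.0]
ft_force: [0.0, -0.9, -0.8]
finger_gap: 19.8
grip_force: 58.9
```

Request:
apply_moves(
  series="0 0 0.004 0 1;0 0 0 0 1;0 0 0 0 1",
)

```text
time: 11.83
tool_pos: [639.7, 177.5, 182.7]
tcp_rot: [180.0, 0.1, -180.0]
ft_force: [0.1, 0.0, 0.7]
finger_gap: 20.0
grip_force: 58.9
```

Request:
apply_moves(
  series="0 0 0.004 0 1;0 0 0 0 1;0 0 0 0 1",
)

```text
time: 12.08
tool_pos: [639.5, 177.4, 181.0]
tcp_rot: [180.0, 0.0, -180.0]
ft_force: [1.1, 0.5, 0.9]
finger_gap: 19.8
grip_force: 58.9
```

```bash
python3 - <<'E'
from h import *
print(sense()["tool_pos"],sense()["ft_force"])
b=snapshot("side");W=world(b)
comps(W,b["depth"],92,118,(570,720,115,250));comps(W,b["depth"],88,118,(570,720,-90,60));comps(W,b["depth"],176,210,(600,700,-70,60),5)
E
```

```text
[639.47536119 177.41843161 180.99971313] [1.07246113 0.46173547 0.85143689]
[210. 228.] 750 c 638.3 176.6 r 55.7 [587. 127. 110.] [693. 232. 118.]
[222. 188.] 260 c 637.4 -20.6 r 53.8 [593. -74.  97.] [647.  33. 116.]
```

The second load is in contact with the left pan. Releasing and backing off.

Request:
apply_moves(
  series="0 0 0 0 0.3;0 0 0 0 0;0 0 0 0 -0.2;0 0 0 0 -0.2;0 0 0 0 -0.2",
)

```text
time: 12.55
tool_pos: [639.3, 177.2, 180.8]
tcp_rot: [-180.0, -0.0, 180.0]
ft_force: [-0.7, 0.8, 0.6]
finger_gap: 51.5
grip_force: 0.0
```

Request:
apply_moves(
  series="0 0 -0.03 0 -0.2;0 0 -0.1 0 -0.2;0 0 -0.13 0 -0.2;0 0 -0.13 0 -0.2;0 0 0 0 -0.2",
)

```text
time: 12.97
tool_pos: [642.5, 177.9, 309.8]
tcp_rot: [179.8, 0.8, 180.0]
ft_force: [1.0, 0.2, 2.7]
finger_gap: 51.3
grip_force: 0.0
```

Request:
apply_moves(
  series="0 0 0 0 -0.2;0 0 0 0 -0.2;0 0 0 0 -0.2;0 0 0 0 -0.2",
)

```text
time: 13.3
tool_pos: [638.6, 177.2, 295.8]
tcp_rot: [-180.0, -0.2, 180.0]
ft_force: [0.8, 0.3, -0.5]
finger_gap: 51.4
grip_force: 0.0
```

```bash
python3 - <<'E'
from h import *
b=snapshot("side");W=world(b);d=b["depth"]
comps(W,d,88,118,(570,720,115,250));comps(W,d,88,118,(570,720,-90,60));comps(W,d,174,212,(600,700,-70,240),5)
a=snapshot("scene")
c=np.hstack([cv2.resize(b["frame"][120:260,180:320],(400,400)),cv2.resize(a["frame"][110:250,140:280],(400,400))])
cv2.imwrite("pics/s4.png",c)
E
```

```text
[210. 227.] 684 c 638.6 176.6 r 54.7 [587. 127. 112.] [692. 229. 118.]
[214. 189.] 488 c 648.1 -20.6 r 56.2 [593. -71.  94.] [699.  31. 118.]
[213. 165.] 43 c 643.1 -22.6 r 11.6 [635. -32. 174.] [653. -13. 186.]
[209. 204.] 164 c 637.5 177.1 r 18.1 [620. 165. 174.] [653. 194. 205.]
```

View pics/s4.png

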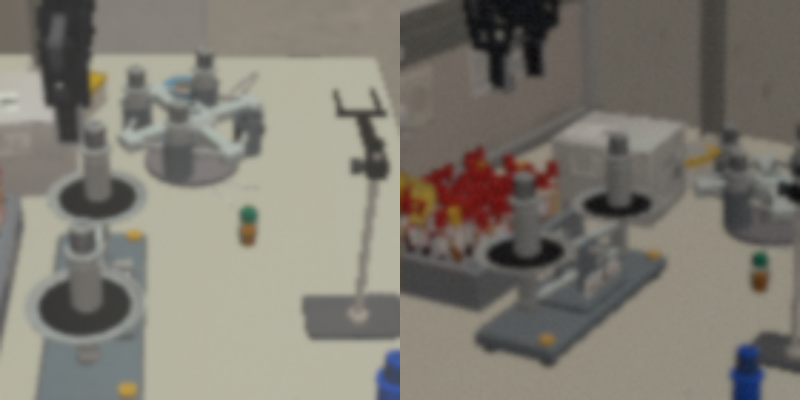

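Both loads stand free. The right pan is down (load head top at 186, against 205 on the left), with heads at (95,135) and (85,240) in the left half. The right load is the heavy one, so I'll take it.

Request:
apply_moves(
  series="-0.003 -0.06 0 0 -0.2;-0.005 -0.12 0 0 -0.2;-0.005 -0.12 0 0 -0.2;-0.005 -0.12 0 0 -0.2;-0.005 -0.12 0 0 -0.2",
)

```text
time: 13.82
tool_pos: [645.8, 14.0, 297.0]
tcp_rot: [180.0, -0.1, -180.0]
ft_force: [-0.3, 0.9, 0.1]
finger_gap: 51.2
grip_force: 0.0
```

Request:
apply_moves(
  series="0 -0.09 0 0 -0.2;0 -0.036 0 0 -0.2;0 0 0 0 -0.2;0 0 0 0 -0.2;0 0 0 0 -0.2",
)

```text
time: 14.23
tool_pos: [646.2, -21.1, 297.5]
tcp_rot: [180.0, -0.0, -179.9]
ft_force: [0.7, 1.5, 0.0]
finger_gap: 51.3
grip_force: 0.0
```

```bash
python3 - <<'E'
from h import *
s,w,V=wrist();print(s["tool_pos"])
comps(V,w["depth"],176,190,(600,690,-70,40))
comps(V,w["depth"],66,86,(440,512,-330,-150))
E
```

```text
[646.21009761 -21.13108874 297.53637223]
[257. 183.] 537 c 645.9 -24.3 r 11.3 [635. -35. 176.] [656. -14. 186.]
[20. 18.] 721 c 494.3 -278.0 r 25.9 [ 475. -300.   66.] [ 512. -258.   71.]
[62. 11.] 532 c 480.3 -225.7 r 24.9 [ 475. -251.   66.] [ 497. -201.   82.]
[119.  26.] 768 c 505.6 -179.7 r 25.2 [ 483. -204.   66.] [ 512. -155.   71.]
```

Request:
apply_moves(
  series="0 -0.008 0.08 0 -0.2;0 0 0.12 0 -0.2;0 0 0.12 0 -0.2;0 0 0.08 0 -0.2;0 0 0.038 0 -0.2",
)

```text
time: 14.7
tool_pos: [643.7, -22.9, 161.4]
tcp_rot: [179.9, -0.4, -179.9]
ft_force: [-1.2, -0.7, -0.0]
finger_gap: 51.3
grip_force: 0.0
```

Request:
apply_moves(
  series="0 0 0 0 -0.2;0 0 0 0 -0.2;0 0 0 0 0.5;0 0 0 0 1;0 0 0 0 1",
)

```text
time: 15.12
tool_pos: [647.9, -24.9, 169.5]
tcp_rot: [-180.0, 0.3, -180.0]
ft_force: [0.3, 0.8, 6.2]
finger_gap: 19.1
grip_force: 58.5
```

Request:
apply_moves(
  series="0 0 0 0 1;0 0 0 0 1;0 0 0 0 1",
)

```text
time: 15.37
tool_pos: [647.9, -24.9, 169.5]
tcp_rot: [-180.0, 0.3, 180.0]
ft_force: [-0.6, 1.5, 5.9]
finger_gap: 19.5
grip_force: 58.5
```

Request:
apply_moves(
  series="0 0 -0.02 0 1;0 0 -0.06 0 1;0 0 -0.12 0 1;0 0 -0.13 0 1;0 0 -0.07 0 1",
  squeeze=90,
)

```text
time: 15.78
tool_pos: [647.2, -25.1, 292.2]
tcp_rot: [-180.0, 0.3, 180.0]
ft_force: [1.2, 0.3, 0.0]
finger_gap: 18.3
grip_force: 88.1
```

Request:
apply_moves(
  series="0.03 -0.04 0 0 1;0.064 -0.076 0 0 1;0.064 -0.076 0 0 1;0.064 -0.076 0 0 1;0.064 -0.076 0 0 1",
)

```text
time: 16.2
tool_pos: [559.5, -128.9, 287.1]
tcp_rot: [-180.0, 0.0, -180.0]
ft_force: [1.1, -0.5, -1.2]
finger_gap: 18.0
grip_force: 88.2
```

Request:
apply_moves(
  series="0.064 -0.076 0 0 1;0.064 -0.076 0 0 1;0.064 -0.076 0 0 1;0.064 -0.076 0 0 1;0.04 -0.04 0 0 1",
)

```text
time: 16.62
tool_pos: [469.8, -233.5, 287.2]
tcp_rot: [-179.9, -0.0, 179.9]
ft_force: [-0.3, 0.1, -2.3]
finger_gap: 17.8
grip_force: 88.2
```

Request:
apply_moves(
  series="0 0 0 0 1;0 0 0 0 1;0 0 0 0 1",
)

```text
time: 16.87
tool_pos: [472.0, -231.0, 287.0]
tcp_rot: [180.0, 0.0, 180.0]
ft_force: [0.4, 0.3, -1.9]
finger_gap: 18.6
grip_force: 88.2
```

```bash
python3 - <<'E'
from h import *
held()
s,w,V=wrist();np.savez("w5.npz",V=V,f=w["frame"],d=w["depth"])
comps(V,w["depth"],76,84,(440,512,-270,-190))
b=snapshot("side");W=world(b);comps(W,b["depth"],174,212,(600,700,110,240),5);comps(W,b["depth"],88,118,(570,720,115,250))
cv2.imwrite("pics/w5.png",w["frame"])
E
```

```text
[ 472.01156411 -231.02050341  286.96744936] [ 0.43742242  0.25122263 -1.85919935] 18.611915490416923
-80 285 [-16.1 -13.1 -70.8] [ -4.4  13.9 -50.2]
-50 446 [-15.9 -13.  -50. ] [ -5.8  13.4 -24.7]
-12 742 [-19. -16. -12.] [-5.4 15.8 -1.1]
[261. 164.] 290 c 477.4 -230.3 r 20.8 [ 457. -251.   76.] [ 494. -210.   82.]
[209. 206.] 66 c 636.6 178.9 r 10.7 [627. 169. 174.] [647. 189. 187.]
[210. 233.] 796 c 639.2 178.0 r 55.1 [587. 125.  94.] [692. 233. 118.]
```

View pics/w5.png

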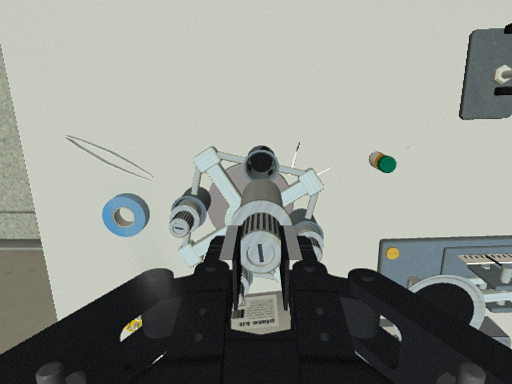

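The wrist view shows the mouth of the empty bucket at (261,163), partly hidden by the held load's foot. The lighter load is still standing on the left pan. I'll shift back and lower a little to see the whole rim.

Request:
apply_moves(
  series="-0.13 0 0.08 0 1;0 0 0.06 0 1;0 0 0 0 1;0 0 0 0 1;0 0 0 0 1",
)

```text
time: 17.43
tool_pos: [507.3, -231.1, 247.9]
tcp_rot: [-180.0, 0.0, -180.0]
ft_force: [0.2, 0.3, -1.2]
finger_gap: 18.2
grip_force: 88.2
```

```bash
python3 - <<'E'
from h import *
from scipy.optimize import least_squares
for _ in range(2):
    s,w,V=wrist();print(s["tool_pos"])
    comps(V,w["depth"],76,84,(440,512,-270,-190))
    q=V[(V[...,2]>77)&(V[...,2]<84)&(abs(V[...,0]-476)<24)&(abs(V[...,1]+230)<24)&(w["depth"]>0)]
    # inner bore edge + outer edge: by angle
    c=np.array([476,-230.])
    for _ in range(5):
        r=np.hypot(*(q[:,:2]-c).T);a=np.arctan2(*(q[:,:2]-c).T);bins=((a+np.pi)/(2*np.pi)*24).astype(int)
        P=np.array([q[bins==k][np.argsort(r[bins==k])[1],:2] for k in range(24) if (bins==k).sum()>4])
        f=least_squares(lambda t:np.hypot(P[:,0]-t[0],P[:,1]-t[1])-t[2],[*c,16],loss="soft_l1");c=f.x[:2]
    print("inner",f.x.round(1),len(P),"med z",np.median(q[:,2]))
held()
cv2.imwrite("pics/w6.png",cv2.resize(w["frame"][60:260,150:370],None,fx=3,fy=3)[:600])
E
```

```text
[ 507.33424323 -231.08644169  247.88064659]
[262. 141.] 504 c 477.4 -230.3 r 20.8 [ 457. -251.   76.] [ 497. -210.   82.]
inner [ 477.3 -230.4   17.3] 24 med z 79.68372100203459
[ 507.59636826 -231.40186019  248.62985997]
[262. 140.] 493 c 477.4 -230.2 r 20.8 [ 457. -250.   76.] [ 498. -210.   82.]
inner [ 477.4 -230.3   17.3] 24 med z 79.61053744383463
[ 507.65229477 -231.60618593  248.90673607] [-0.09518516 -0.56436155 -2.41313127] 18.127576849802878
-80 287 [-16.  -13.2 -70.9] [ -4.5  13.7 -50. ]
-50 448 [-16.1 -13.  -49.9] [ -6.1  13.3 -24.6]
-12 761 [-18.8 -16.6 -12. ] [-5.3 15.8 -1. ]
```

View pics/w6.png

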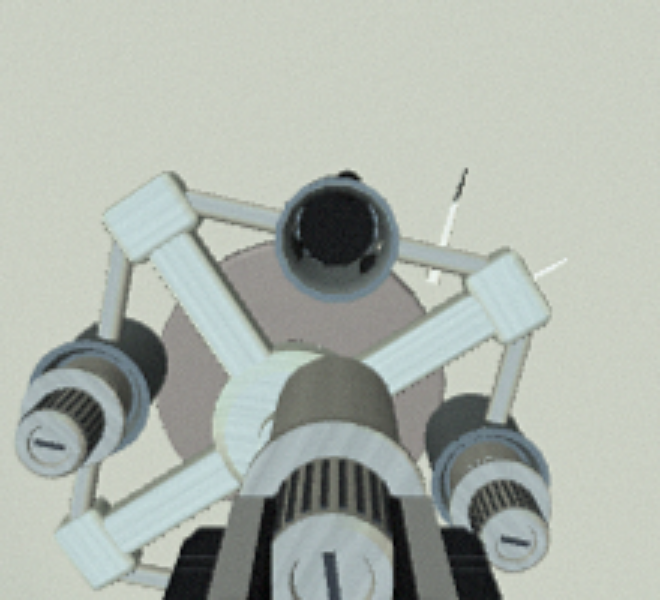

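The whole mouth is visible at crop (337,238). The fit gives (477.4,-230.3,80), consistent with the 72 mm radius from the hub. The load axis sits at TCP + (-2.0, +0.2).

Request:
apply_moves(
  series="0.06 0.003 0 0 1;0.034 0 0 0 1;0 0 0.08 0 1;0 0 0.1 0 1;0 0 0.07 0 1",
)

```text
time: 18.0
tool_pos: [478.9, -230.8, 171.7]
tcp_rot: [-179.9, 0.1, 180.0]
ft_force: [-0.4, -0.0, -3.3]
finger_gap: 18.0
grip_force: 88.3
```

Request:
apply_moves(
  series="0 0 0.027 0 1;0 0 0 0 1;0 0 0 0 1;0 0 0 0 1",
)

```text
time: 18.33
tool_pos: [480.1, -231.1, 166.0]
tcp_rot: [-179.9, 0.2, 180.0]
ft_force: [1.2, -0.2, -1.5]
finger_gap: 18.4
grip_force: 88.3
```

```bash
python3 - <<'E'
from h import *
held();s,w,V=wrist();print(s["tool_pos"],s["tcp_rot"])
q=V[(V[...,2]>77)&(V[...,2]<84)&(abs(V[...,0]-476)<24)&(abs(V[...,1]+230)<24)&(w["depth"]>0)];print(q.min(0),q.max(0),len(q))
E
```

```text
[ 480.12177307 -231.14065196  165.97497777] [ 1.24305034 -0.17652474 -1.45919276] 18.410479615861657
-80 288 [-15.8 -13.2 -71.2] [ -3.7  13.9 -50.2]
-50 445 [-16.  -13.1 -50. ] [ -5.9  13.3 -24.7]
-12 747 [-18.8 -16.5 -12. ] [-5.3 15.7 -1. ]
[ 480.19761586 -231.17619676  166.00524853] [-179.88835374    0.18153552  179.99816398]
[ 456.80295932 -250.41185228   77.00403308] [ 489.36463537 -209.88796977   81.60501831] 478
```

Request:
apply_moves(
  series="0.0025 0.0025 0.02 0 1;0 0 0.015 0 1;0 0 0.015 0 1;0 0 0.012 0 1;0 0 0 0 1",
)

```text
time: 18.85
tool_pos: [477.7, -229.4, 143.7]
tcp_rot: [180.0, -0.1, -180.0]
ft_force: [0.9, -0.6, -2.0]
finger_gap: 18.3
grip_force: 88.2
```

Request:
apply_moves(
  series="0 0 0.01 0 1;0 0 0.01 0 1;0 0 0 0 1",
)

```text
time: 19.1
tool_pos: [478.1, -229.6, 138.4]
tcp_rot: [180.0, -0.0, -180.0]
ft_force: [0.6, -0.8, -1.7]
finger_gap: 18.2
grip_force: 88.3
```

The foot is inside the mouth and there is no side force.

Request:
apply_moves(
  series="0.002 0 0.008 0 1;0 0 0.008 0 1;0 0 0.008 0 1;0 0 0 0 1",
)

```text
time: 19.43
tool_pos: [477.6, -229.8, 131.4]
tcp_rot: [-180.0, -0.0, -180.0]
ft_force: [0.1, -1.2, -1.0]
finger_gap: 18.5
grip_force: 88.4
```

Request:
apply_moves(
  series="0 0 0.008 0 1;0 0 0.008 0 1;0 0 0 0 1",
)

```text
time: 19.68
tool_pos: [477.5, -229.6, 126.5]
tcp_rot: [-180.0, -0.0, -180.0]
ft_force: [1.7, -1.6, -1.2]
finger_gap: 17.7
grip_force: 88.5
```

Request:
apply_moves(
  series="0 0 0.008 0 1;0 0 0.008 0 1;0 0 0 0 1",
)

```text
time: 19.93
tool_pos: [477.4, -229.6, 121.5]
tcp_rot: [180.0, -0.0, -180.0]
ft_force: [1.8, -2.1, -2.0]
finger_gap: 18.6
grip_force: 88.4
```

Request:
apply_moves(
  series="-0.002 -0.002 0.006 0 1;0 0 0.006 0 1;0 0 0 0 1",
)

```text
time: 20.18
tool_pos: [478.0, -230.1, 118.1]
tcp_rot: [180.0, -0.0, -180.0]
ft_force: [1.4, -1.1, -1.7]
finger_gap: 18.6
grip_force: 88.6
```

Request:
apply_moves(
  series="-0.001 -0.001 0.005 0 1;0 0 0.005 0 1;0 0 0 0 1",
)

```text
time: 20.43
tool_pos: [478.4, -230.5, 115.2]
tcp_rot: [180.0, -0.0, -180.0]
ft_force: [0.3, -0.3, 0.3]
finger_gap: 18.0
grip_force: 88.7
```

Request:
apply_moves(
  series="0 0 0.004 0 1;0 0 0 0 1;0 0 0 0 1",
)

```text
time: 20.68
tool_pos: [478.9, -230.6, 115.1]
tcp_rot: [-180.0, 0.0, -180.0]
ft_force: [-1.1, 1.2, 6.3]
finger_gap: 18.1
grip_force: 89.2
```

Request:
apply_moves(
  series="0 0 0.004 0 1;0 0 0 0 1;0 0 0 0 1",
)

```text
time: 20.93
tool_pos: [479.5, -230.8, 115.1]
tcp_rot: [-180.0, 0.1, -180.0]
ft_force: [-1.0, 3.2, 13.8]
finger_gap: 18.6
grip_force: 89.9
```

```bash
python3 -c "
from h import *
held();s=sense();print(s['wrist_torque'])
b=snapshot('side');W=world(b);comps(W,b['depth'],100,135,(460,500,-250,-205),5)"
```

```text
[ 479.51575846 -230.78021188  115.11140569] [-1.02478567  3.20779808 13.83678548] 18.566657663237695
-80 476 [-25.  -24.8 -79.8] [  6.3  24.9 -50. ]
-50 1433 [-24.9 -25.  -49.9] [  6.   24.8 -23.7]
-12 844 [-19. -16. -12.] [-5.3 16.4 -1.1]
[0.5592326  0.31157647 0.01452399]
[267. 153.] 62 c 476.2 -223.7 r 18.9 [ 462. -236.  101.] [ 490. -206.  135.]
```

Hard stop at TCP z = 115.1, so the foot is at about 44 and the depth 36 mm, within the given range. I'll bring the push up to about 20 N.

Request:
apply_moves(
  series="0 -0.001 0.003 0 1;0 0 0 0 1;0 0 0 0 1",
)

```text
time: 21.28
tool_pos: [480.0, -231.1, 115.1]
tcp_rot: [-179.9, 0.2, -180.0]
ft_force: [-3.0, 3.7, 18.8]
finger_gap: 18.2
grip_force: 90.6
```

Request:
apply_moves(
  series="0 0 0 0 1;0 0 0 0 1;0 0 -0.004 0 1;0 0 -0.004 0 1;0 0 0 0 1",
)

```text
time: 21.7
tool_pos: [478.8, -230.8, 115.2]
tcp_rot: [-180.0, 0.0, -180.0]
ft_force: [1.2, 1.5, 6.7]
finger_gap: 18.1
grip_force: 89.2
```

Request:
apply_moves(
  series="0 0 0 0 0.3;0 0 0 0 0;0 0 0 0 -0.2;0 0 0 0 -0.2;0 0 0 0 -0.2",
)

```text
time: 22.12
tool_pos: [478.3, -230.7, 114.3]
tcp_rot: [180.0, -0.0, 180.0]
ft_force: [0.4, 0.5, 0.4]
finger_gap: 51.6
grip_force: 0.0
```

Request:
apply_moves(
  series="0 0 -0.03 0 -0.2;0 0 -0.08 0 -0.2;0 0 -0.13 0 -0.2;0 0 -0.13 0 -0.2;0 0 -0.13 0 -0.2",
)

```text
time: 22.53
tool_pos: [478.0, -230.6, 266.8]
tcp_rot: [180.0, -0.0, 180.0]
ft_force: [0.7, -0.1, -0.3]
finger_gap: 51.0
grip_force: 0.0
```

Request:
apply_moves(
  series="0 0 -0.1 0 -0.2;0 0 0 0 -0.2;0 0 0 0 -0.2;0 0 0 0 -0.2;0 0 0 0 -0.2",
)

```text
time: 22.95
tool_pos: [477.8, -230.4, 293.0]
tcp_rot: [179.9, -0.1, 180.0]
ft_force: [-0.9, 0.1, -0.4]
finger_gap: 51.2
grip_force: 0.0
```

```bash
python3 - <<'E'
from h import *
s,w,V=wrist();print(s["time"],s["tool_pos"],s["finger_gap"])
comps(V,w["depth"],112,145,(420,640,-340,-120));comps(V,w["depth"],95,111,(450,505,-260,-200))
b=snapshot("side");W=world(b);d=b["depth"];comps(W,d,174,212,(600,700,-70,240),5);comps(W,d,88,118,(570,720,115,250));comps(W,d,25,60,(440,520,-100,-40),10);comps(W,d,70,95,(340,460,180,250))
c=np.hstack([cv2.resize(b["frame"][120:270,180:330],(400,400)),cv2.resize(w["frame"][40:240,140:340],(400,400))])
cv2.imwrite("pics/end.png",c)
E
```

```text
22.95 [ 477.82490534 -230.44446482  293.039164  ] 51.19119915115555
[260. 169.] 420 c 476.9 -230.9 r 11.4 [ 466. -242.  112.] [ 488. -220.  131.]
[181. 219.] 424 c 531.6 -316.1 r 11.3 [ 520. -326.  112.] [ 542. -305.  130.]
[307. 244.] 272 c 562.3 -176.9 r 11.0 [ 552. -187.  112.] [ 573. -172.  129.]
[234. 288.] 390 c 617.3 -261.8 r 11.5 [ 606. -272.  112.] [ 628. -251.  130.]
[260. 160.] 345 c 476.8 -230.8 r 17.0 [ 460. -247.  100.] [ 492. -215.  111.]
[209. 206.] 69 c 637.0 177.5 r 11.3 [627. 168. 174.] [647. 189. 187.]
[210. 233.] 800 c 639.1 178.0 r 55.4 [587. 124.  94.] [692. 233. 118.]
[267. 195.] 39 c 480.4 -71.3 r 12.0 [470. -80.  26.] [490. -60.  49.]
[319. 247.] 88 c 360.4 216.4 r 11.6 [350. 206.  70.] [372. 227.  91.]
```

View pics/end.png

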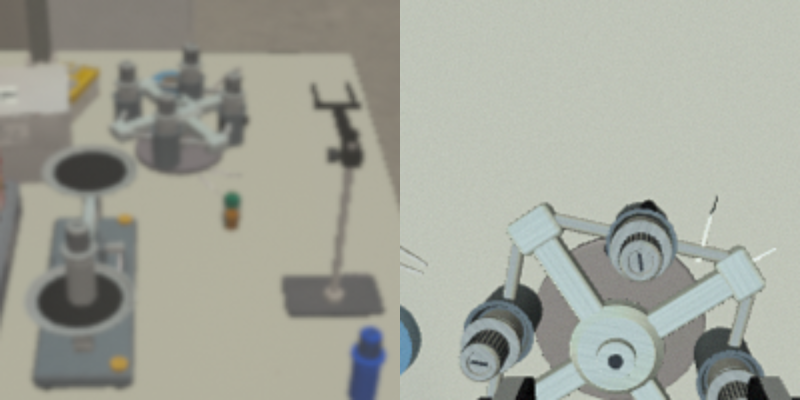

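The heavy load is seated in the bucket, at (640,245) in the right half, with its top level with the other three loads (about 130 mm). The lighter load stands on the left pan at (80,265), and the gripper is clear.

```bash
python3 -c "
from bench import hand_in
print(hand_in())"
```

```text
the job is handed in; nothing more can be done
None
```

The right pan dropped, so I pushed that heavier load onto the bucket's cushion with about 20 N and let go; the lighter load still stands on the left pan, and the job was handed in at about 23 s.

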